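Find the high spot of a trimmer disc and brake it there

ROBOT

A 7-joint arm with a two-finger parallel gripper is mounted at the origin on the work surface. World frame = base frame: x ahead of the robot, y to its left, z up, the work surface at z = 0. Lengths are in m, angles in rad, forces in N, time in s.
With the tool pointing down it reaches from about 0.425 to 0.875 m from the base axis. Payload 4.7 kg.
Tool frame: the origin (TCP) lies midway between the tips of the shut fingers; the grasp point (between the pads) lies 19 mm behind it (ctrl.grip_point_offset is the distance from the TCP to the grasp point, in m); z points along the fingers, y is the line along which they close (so a half turn about z gives the same grasp; the last joint's range is limited). The gripper opens to 87 mm and grips with 3 to 60 N. Pads are 19 mm wide; open, the fingers measure 117 mm over their backs; the gripper's body (75 mm by 190 mm) begins 51 mm behind the grasp point.
Start: joints at [-1.143, 0.321, -0.07, 1.45, 0.023, 1.371, -0.057], TCP at [0.261, 0.595, 0.223] pointing down, gripper open.
Joint ranges: [-2.86, 2.86], [-0.3, 2.09], [-1.38, 1.24], [0.06, 2.45], [-1.56, 4.7], [0.09, 2.05], [-2.69, 2.69]. Speed limits (rad/s): [2.57, 2.57, 3.14, 3.14, 3.14, 3.14, 3.14].

INTERFACE

Orientations are given as a rotation vector (axis times angle).
In Python, from bench import ctrl gives the robot as it stands.
- The arm moves only by the tool move_arm, never from a script. Its argument "increments" is text: rows parted by semicolons, each of 7 numbers parted by spaces: the shift along the world's x, y, z in mm, then the turn, a rotation vector about the world's x, y, z in degrees, then the closure in counts, from 0 (fully open) to 255 (shut). A call has exactly 8 rows; each row shifts and turns the commanded pose from where the row before left it; what a row does not reach is not made up. A row lasts 1/12 s, in which the tool goes at most 41.7 mm and 7.16 degrees, less where a joint would pass 70% of its speed; a pose out of reach is approached as far as the arm can. A call with a gripper value outside its range is refused whole. The fingers move at their own pace and stop on an object; "grip_force" is the grip in N (left out, the last holds). Time passes only in rows, so rows that do not move let the fingers close, or fill a call up. It gives the time, the measured TCP pose, the force, the opening and the grip force at its end, in the units of the state.
- ctrl.get_state(): the state, without advancing time (a new reading comes with each control period).
- ctrl.get_image(name): name is "scene" or "top" or "wrist"; returns a dict with "frame" (400x640x3 uint8, red, green, blue), "depth" (400x640 float32, m along the optical axis (not along the pixel's ray), 0 where there is no reading), "fx", "fy", "cx", "cy" (pixels), "k1" (the pictures are not rectified: a ray, as slopes to the right and down, at radius r is drawn at 1 + k1 r^2 times it, then the intrinsics apply), "position" and "orientation" of the camera in the world. Camera axes: x right, y down, z forward; pixel columns grow to the right and rows downward; lengths in m; the calibration is good to about 2 mm. A picture is of the moment at which its call begins.
- ctrl.close_job(): hands the job in; it is judged then, once.
Trained networks look in a picture, given as the dict that the camera call returned (one of the last four; its "shot" number tells which), for a name from the list of things; names that differ only in an ending like _2 or _b are one class to them, and where a whole thing is asked for, a point or a joint stands for the part that bears it (a point fixed in the world has none). Each returns a list of dicts, best first, with "score" (0 to 1); they miss things now and then, are a little off and sometimes report something else, mostly with a low value. They report only what shows in the picture. A call takes as long as a camera call.
- ctrl.find_in(target, picture): "centre" ([x, y, z] in m, in world coordinates, good to about 4 mm: the middle of the surface that is visible of it).
- ctrl.silhouettes(target, picture): "region" (400x640 bool, what is visible of it).
The state is a dict: "time": time; "joint_positions": joint angles; "qd": joint speeds; "joint_torque": joint torques, N m; "position": TCP position; "tool_rot": TCP orientation; "ft_force": force on the tool from outside, world axes, zero at the start; "torque": the same for the moment, N m; "grip_width": opening from 0.0 (shut) to 1.0 (fully open); "grip_force": force on a finger pad.
Only numpy, scipy, OpenCV 4.12 (cv2) and the standard library are available. Lean on these libraries where they do the work, as an engineer would, in place of code of your own. Each camera call takes 0.05 s, during which the arm holds its last target. There are 200 camera calls.

TASK

Take the turning handle of the runout stand and spin the worn grinding disc slowly and gently past the sprung feeler to find its highest spot (there is a lower one too). Stop with the top of the highest spot right under the feeler, let go, and then push the brake fully home so that the disc stays there. Leave the things lying around alone.

Things in the scene. Friction and masses are not known exactly. Their poses are not given: they have to be found in the camera images.
- stand: Fixed grey runout stand, base plate 340 x 250 x 14 mm. Origin: on the upright spindle axis at table height; z up, x from spindle to feeler; the brake is on its -y side. A grinding disc 180 mm across, 20 mm thick lies level on the spindle (top 66 mm above the table) under a 148 mm aluminium driver plate (top 72 mm; hub nut 82 mm).
- spindle (a joint): Turning angle of driver plate, disc and handle together, rad, positive anticlockwise seen from above; at 0 the handle lies on the stand's -x side. Over a full turn is free either way. Bearing drag is about 2.5 N at the handle and holds the disc where it is left, except on the steep flanks of a high spot. Over 2.5 rad/s is too fast.
- handle_grip (a point): Black upright round turning handle, 20 mm across, from 77 to 113 mm above the table, on the driver plate 60 mm from the spindle axis; this point is on its axis, 97 mm up. It spins on its own pin: a hand holding it need not turn. The bearing is rigid: straying off the 60 mm circle loads it sideways. Over 40 N between hand and handle, squeeze included, is too much.
- feeler_tip (a point): Sprung feeler: point of its 12 mm round steel tip that rides on the rim at the stand's +x side, 90 mm from the axis on plain rim, 56 mm up; a high spot pushes it out along +x. It presses with 5 to 7 N: climbing the highest spot takes about 3 to 4 N more at the handle than the drag, at its top no extra, on the far flank the disc runs easily or pulls ahead. Do not touch it.
- bracket (a point): Top of the fixed aluminium bracket that carries the feeler, 160 mm from the spindle axis on the stand's +x side, 70 mm above the table. A fixed steel pointer blade (top 76 mm above the table) reaches from it over the feeler's tip, to 85 mm from the axis.
- disc_mid (a point): Centre of the top face of the grinding disc, on the spindle axis, 66 mm above the table; does not turn. The rim has two high spots, each about 40 mm long with a rounded top, 50 degrees apart: the highest lifts the feeler by about 4 mm, the other by about 2 mm. At which angle from the handle they lie is not known.
- brake (a joint): Slide of the brake, m: 0 off, growing as it is pushed along the stand's +y towards the spindle; the shoe meets the drum under the disc at about 0.014, where it is fully home. It takes about 4 N to slide and stays where it is left.
- brake_grip (a point): Black upright round brake knob, 18 mm across, from 39 to 73 mm above the table, on a steel slide; with the brake off it stands 122 mm from the spindle axis on the stand's -y side. This point is on its axis, 58 mm above the table.
- model: Loose plaster dental model, 60 x 62 x 31 mm, origin under its middle. Leave alone.
- blank: Loose cream milling blank, a disc 98 mm across and 16 mm thick, origin under its middle. Leave alone.
- jar: Loose amber jar with white lid, 56 mm across and 75 mm tall, origin under its middle. Leave alone.

How it is judged:
By the outcome, as a careful person would: the job done as asked, in the order asked, and still so for the second after the job is handed in, with the robot touching nothing.
It also fails if it takes over 72 s, if anything falls off the work surface, if the arm or the gripper's body presses on something with over 40 N, if the wrist force passes 120 N, or if a joint passes its speed limit or range.

## Working session

There is one attempt and no reset: what is moved stays moved. The work goes in short steps, Python scripts to look and compute and a tool call to move; the robot and the scene stay as the last step left them, time stands still between calls to the robot, and variables do not carry over. Pictures are saved under pics/ and viewed, at most 10 in all, crops included, and the job is handed in when it is done.

Besides the shell and the picture viewer there is one more tool, called by a JSON object that holds its "op" and its "data", one argument or row to a line. move_arm: Moves the arm, as the interface text tells. Its arguments: {"type":"object","properties":{"increments":{"type":"string"},"grip_force":{"type":"number"}},"required":["increments"]}

```bash
ls; mkdir -p pics; cat > h.py <<'E'
import numpy as np, cv2
from scipy.spatial.transform import Rotation as R
from bench import ctrl
def rot(im):
    o=np.array(im["orientation"],float)
    return R.from_rotvec(o).as_matrix() if o.shape==(3,) else (o if o.shape==(3,3) else R.from_quat(o).as_matrix())
def K(im): return np.array([[im["fx"],0,im["cx"]],[0,im["fy"],im["cy"]],[0,0,1.]])
def D(im): return np.array([im["k1"],0,0,0,0.])
def pts(im,uv,d=None):
    uv=np.array(uv,float).reshape(-1,2)
    n=cv2.undistortPoints(uv[:,None],K(im),D(im))[:,0]
    if d is None: d=im["depth"][uv[:,1].astype(int),uv[:,0].astype(int)]
    return (np.c_[n,np.ones(len(n))]*np.array(d)[:,None])@rot(im).T+im["position"]
def onz(im,uv,z):
    a=pts(im,uv,np.ones(len(np.array(uv).reshape(-1,2)))); p=np.array(im["position"]); v=a-p
    return p+v*((z-p[2])/v[:,2])[:,None]
def proj(im,P):
    q=(np.array(P,float).reshape(-1,3)-im["position"])@rot(im)
    return cv2.projectPoints(q,np.zeros(3),np.zeros(3),K(im),D(im))[0][:,0]
def save(im,n): cv2.imwrite(n,im["frame"][:,:,::-1])
E
python3 - <<'E'
from h import *
s=ctrl.get_state(); print(s["position"],s["tool_rot"],s["ft_force"],s["grip_width"])
for c in ("top","scene"):
    im=ctrl.get_image(c); save(im,f"pics/{c}0.png"); print(c,im["position"],im["orientation"])
    for t in ["stand","handle_grip","feeler_tip","bracket","disc_mid","brake_grip","model","blank","jar"]:
        r=ctrl.find_in(t,im); print(t,[(np.round(x["centre"],3),round(x["score"],2)) for x in r[:2]])
E
```

```text
pics
[0.26118941 0.59461668 0.22149402] [-6.45312794e-01 -3.07431547e+00  2.89932132e-03] [ 0.33517978 -0.39976949 -0.5841224 ] 0.997353506307661
top [ 0.50014785 -0.01187432  1.55037123] [-2.18683091  2.20218832 -0.07658499]
stand [(array([0.572, 0.038, 0.011]), 0.98)]
handle_grip [(array([0.569, 0.04 , 0.015]), 0.47)]
feeler_tip []
bracket [(array([0.572, 0.04 , 0.015]), 0.8)]
disc_mid [(array([0.574, 0.036, 0.012]), 0.74), (array([ 0.452, -0.392,  0.075]), 0.46)]
brake_grip [(array([ 0.558, -0.058,  0.04 ]), 0.57)]
model [(array([0.493, 0.367, 0.016]), 0.93)]
blank [(array([0.698, 0.408, 0.019]), 0.72)]
jar [(array([ 0.451, -0.39 ,  0.074]), 0.62)]
scene [ 1.23904222 -0.51052759  0.77718693] [-2.07321386 -1.04695026  0.49407002]
stand [(array([0.613, 0.009, 0.014]), 0.7)]
handle_grip [(array([0.61 , 0.012, 0.016]), 0.63), (array([ 0.519, -0.004,  0.101]), 0.4)]
feeler_tip []
bracket [(array([0.609, 0.013, 0.017]), 0.59)]
disc_mid [(array([0.615, 0.014, 0.016]), 0.82)]
brake_grip [(array([ 0.565, -0.072,  0.041]), 0.56)]
model [(array([0.498, 0.354, 0.02 ]), 0.74), (array([ 0.517, -0.004,  0.103]), 0.55)]
blank [(array([0.701, 0.402, 0.019]), 0.93)]
jar [(array([ 0.472, -0.403,  0.05 ]), 0.92), (array([ 0.566, -0.073,  0.041]), 0.41)]
```

View pics/top0.png

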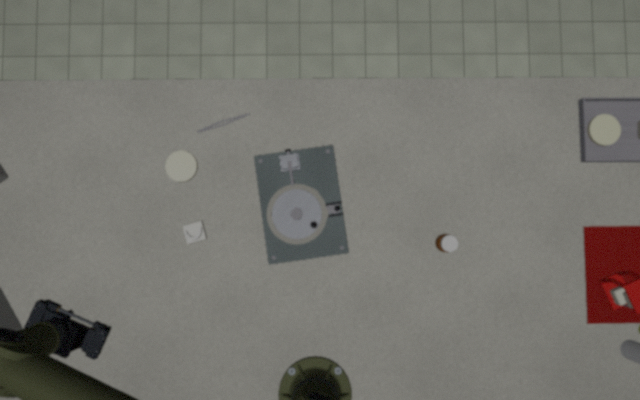

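View pics/scene0.png

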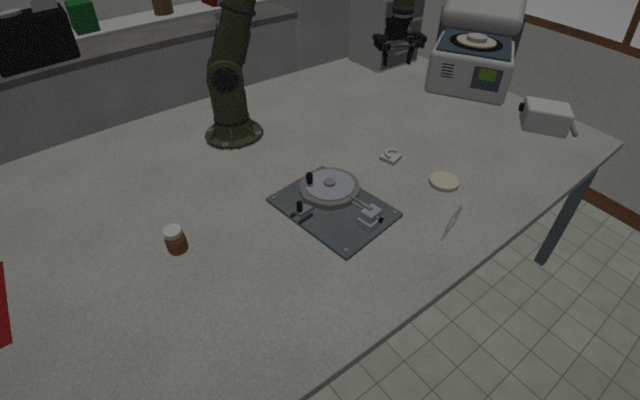

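The top view shows the disc at (297,213), the bracket and feeler at (289,160), the brake knob at (337,208) and the handle at (313,224). The plate corners are near (255,157), (332,145), (349,252) and (269,264). The stand's x is roughly world +x.

```bash
python3 - <<'E'
from h import *
im=ctrl.get_image("top")
c=onz(im,[[255,157],[332,145],[349,252],[269,264]],.014); print(c.round(4)); print(np.linalg.norm(np.diff(np.r_[c,c[:1]],axis=0),axis=1))
x=(c[0]+c[1]-c[2]-c[3])[:2]; print("yaw",np.degrees(np.arctan2(x[1],x[0])))
print("disc",onz(im,[[297,213.5]],.066)," bracket",onz(im,[[289,160]],.07),"knob",onz(im,[[337,208]],.073),"handle",onz(im,[[313,224]],.113))
f=im["frame"][130:280,230:370,::-1]; cv2.imwrite("pics/top0c.png",cv2.resize(f,None,fx=4,fy=4,interpolation=cv2.INTER_CUBIC))
w=ctrl.get_image("wrist"); s=ctrl.get_state(); T=R.from_rotvec(s["tool_rot"]).as_matrix()
print("T",T.round(3),"cam in tool",T.T@(np.array(w["position"])-s["position"]),(T.T@rot(w)).round(3),w["fx"])
E
```

```text
[[ 0.7194  0.1801  0.014 ]
 [ 0.7554 -0.0588  0.014 ]
 [ 0.4242 -0.1081  0.014 ]
 [ 0.3896  0.1371  0.014 ]]
[0.24165397 0.33486352 0.24764831 0.33259911]
yaw 7.957866851432077
disc [[0.54196473 0.04866927 0.066     ]]  bracket [[0.70173356 0.07171008 0.07      ]] knob [[ 0.55723801 -0.07021847  0.073     ]] handle [[0.51010947 0.0008593  0.113     ]]
T [[-0.916  0.402  0.   ]
 [ 0.402  0.916  0.   ]
 [-0.     0.    -1.   ]] cam in tool [ 0.06545256 -0.00023714 -0.16218605] [[ 0.001 -0.971 -0.24 ]
 [ 1.     0.     0.001]
 [-0.001 -0.24   0.971]] 320.11915629276825
```

View pics/top0c.png

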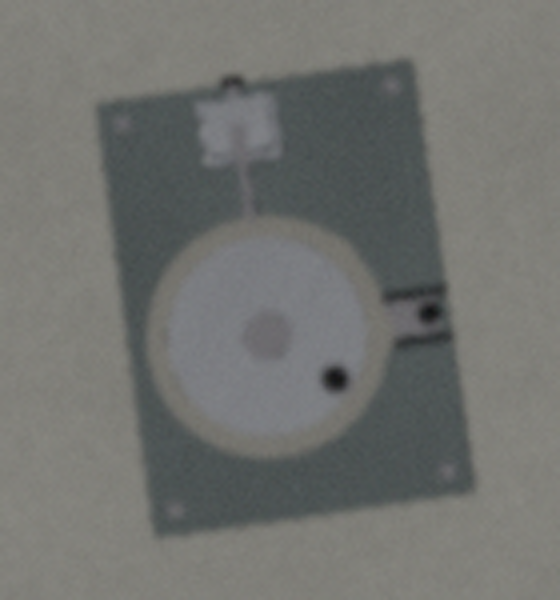

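{"op": "move_arm", "data": {
  "increments": "10 -16 1 0 0 1 0;21 -33 2 0 0 2 0;21 -33 2 0 0 2 0;21 -33 2 0 0 2 0;21 -33 2 0 0 2 0;21 -33 2 0 0 2 0;21 -33 2 0 0 2 0;21 -33 2 0 0 2 0",
  "grip_force": 15
}}

```text
time: 1.77
position: [0.4191, 0.3464, 0.238]
tool_rot: [0.236, 3.132, 0.001]
ft_force: [0.8, 0.7, 0.7]
grip_width: 0.999
grip_force: 0.0
```

{"op": "move_arm", "data": {
  "increments": "21 -33 2 0 0 2 0;21 -33 2 0 0 2 0;21 -33 2 0 0 2 0;21 -33 2 0 0 2 0;21 -33 2 0 0 2 0;21 -33 2 0 0 2 0;21 -33 2 0 0 2 0;21 -33 0 0 0 3 0"
}}

```text
time: 2.43
position: [0.5874, 0.0825, 0.2524]
tool_rot: [-0.23, 3.132, 0.001]
ft_force: [-0.3, 0.4, -0.1]
grip_width: 0.994
grip_force: 0.0
```

{"op": "move_arm", "data": {
  "increments": "20 -31 0 0 0 2 0;0 0 0 0 0 0 0;0 0 0 0 0 0 0;0 0 0 0 0 0 0;0 0 0 0 0 0 0;0 0 0 0 0 0 0;0 0 0 0 0 0 0;0 0 0 0 0 0 0"
}}

```text
time: 3.1
position: [0.6061, 0.0543, 0.2517]
tool_rot: [-0.285, 3.129, 0.001]
ft_force: [-1.1, -0.0, 1.0]
grip_width: 1.002
grip_force: 0.0
```

```bash
python3 - <<'E'
from h import *
s=ctrl.get_state(); print(s["position"],R.from_rotvec(s["tool_rot"]).as_matrix().round(3).tolist(),s["ft_force"],s["joint_positions"])
im=ctrl.get_image("wrist"); save(im,"pics/w1.png"); np.savez("pics/w1.npz",**im); print(proj(im,[[.542,.0487,.066]]))
for t in ["handle_grip","disc_mid","brake_grip","feeler_tip","bracket"]:
    print(t,[(np.round(x["centre"],3),round(x["score"],2)) for x in ctrl.find_in(t,im)[:2]])
E
```

```text
[0.60610848 0.05425825 0.25172626] [[-0.984, -0.18, 0.0], [-0.18, 0.984, 0.0], [-0.0, 0.0, -1.0]] [-1.11931418 -0.02470091  0.95662564] [-0.41982773  0.2226351   0.34152212  1.52974685 -0.07548012  1.40198595
  1.67875052]
[[322.52331402 123.03481667]]
handle_grip [(array([0.512, 0.004, 0.113]), 0.96), (array([0.539, 0.046, 0.072]), 0.71)]
disc_mid [(array([0.542, 0.038, 0.034]), 0.79)]
brake_grip [(array([ 0.559, -0.063,  0.04 ]), 0.74)]
feeler_tip [(array([0.733, 0.072, 0.062]), 0.76)]
bracket [(array([0.541, 0.036, 0.04 ]), 0.86)]
```

View pics/w1.png

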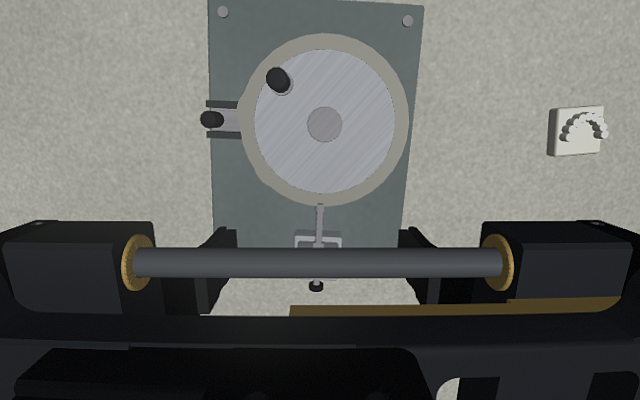

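The wrist view shows the disc centred near (324,124), handle at (278,80), brake knob at (211,119), pointer and feeler at (320,207). Next I unwrap the rim.

```bash
cat > rim.py <<'E'
from h import *
def unwrap(im,c,z,r,th):
    P=np.stack([c[0]+r[None]*np.cos(th)[:,None],c[1]+r[None]*np.sin(th)[:,None],np.full((len(th),len(r)),z)],-1)
    uv=proj(im,P.reshape(-1,3)).reshape(len(th),len(r),2).astype(np.float32)
    g=cv2.GaussianBlur(im["frame"],(0,0),.8).astype(np.float32)
    return cv2.remap(g,uv[...,0],uv[...,1],cv2.INTER_LINEAR)
def edge(im,c,z,r,th,ch):
    u=ch(unwrap(im,c,z,r,th)); d=np.diff(u,axis=1); i=d.argmin(1); i=np.clip(i,1,d.shape[1]-2)
    k=np.arange(len(th)); a,b,e=d[k,i-1],d[k,i],d[k,i+1]; o=np.where(abs(a-2*b+e)>1e-6,.5*(a-e)/(a-2*b+e),0)
    return r[0]+(i+.5+np.clip(o,-1,1))*(r[1]-r[0])
def fit(c,rr,th,it=6):
    m=np.ones(len(th),bool)
    for _ in range(it):
        A=np.c_[np.cos(th),np.sin(th),np.ones(len(th))]; p=np.linalg.lstsq(A[m],rr[m],rcond=None)[0]
        e=rr-A@p; m=abs(e)<max(.0012,1.5*np.std(e[m]))
    return c+p[:2],p[2],e,m
E
python3 - <<'E'
from rim import *
im=dict(np.load("pics/w1.npz")); im={k:(v if v.ndim else v.item()) for k,v in im.items()}
th=np.radians(np.arange(0,360,2.)); c=np.array([.542,.0487])
blue=lambda u:u[...,2]
for k in range(3):
    rr=edge(im,c,.072,np.arange(.064,.084,.0005),th,blue); c,r,e,m=fit(c,rr,th)
print("plate c",c,"r",r,"in",m.sum())
cp=c
red=lambda u:u[...,0]-.6*u[...,2]
c=cp.copy()
rr=edge(im,c,.066,np.arange(.080,.102,.0005),th,red); c2,r2,e2,m2=fit(c,rr,th); print("rim c",c2,r2,m2.sum())
import sys
for a in range(0,180,15): print(2*a,(rr[a:a+15]*1e3).round(1))
E
```

```text
plate c [0.54276987 0.05042348] r 0.07310774661671733 in 176
rim c [0.54284554 0.05037424] 0.08979030370831481 164
0 [89.7 90.1 89.8 86.  85.8 85.7 89.5 89.5 89.7 90.  89.4 90.1 89.8 89.8
 90. ]
30 [89.7 89.7 89.9 89.9 89.9 89.5 89.8 89.7 89.9 90.  89.6 89.8 90.1 89.9
 89.8]
60 [89.4 89.7 89.7 89.9 89.8 89.7 89.4 89.8 89.5 89.9 90.1 89.8 89.7 89.8
 89.9]
90 [90.1 89.6 90.  89.6 89.3 90.  89.8 89.8 89.7 90.  89.4 89.6 90.  89.6
 89.4]
120 [89.7 90.  90.1 89.9 89.5 89.4 89.7 89.7 89.9 89.7 89.5 89.7 89.6 89.8
 89.8]
150 [89.9 89.5 89.6 89.8 89.9 89.7 89.6 89.8 89.6 89.8 90.  89.8 89.8 89.4
 90. ]
180 [89.9 90.  89.6 89.5 90.  89.9 90.  90.  89.5 89.7 89.5 89.9 89.7 89.5
 89.6]
210 [89.5 89.6 90.  89.7 89.7 89.5 89.3 89.8 89.9 89.7 89.4 89.4 89.5 89.8
 90. ]
240 [89.7 89.8 89.7 89.7 89.9 90.  89.7 89.7 89.5 89.5 90.5 91.6 92.5 93.4
 94. ]
270 [93.6 94.1 94.  93.  92.6 90.9 89.9 90.1 89.4 89.7 89.6 89.9 90.  90.
 89.9]
300 [89.8 89.7 90.3 89.7 89.3 89.5 90.1 90.9 91.  91.8 92.1 92.2 91.7 90.9
 90.1]
330 [89.8 89.4 89.6 89.8 89.7 90.  89.6 89.6 90.  90.1 90.  89.4 89.6 89.7
 89.9]
```

{"op": "move_arm", "data": {
  "increments": "-12 -7 -15 0 0 -2.5 110;-12 -7 -15 0 0 -2.5 110;-12 -7 -15 0 0 -2.5 110;-12 -7 -15 0 0 -2.5 110;-12 -7 -15 0 0 -2.5 110;-12 -7 -15 0 0 -2.5 110;-12 -6 -15 0 0 -2.5 110;-12 -6 -15 0 0 -2.5 110"
}}

```text
time: 4.07
position: [0.5098, -0.0013, 0.131]
tool_rot: [0.27, 3.13, 0.0]
ft_force: [-0.3, 0.1, 0.8]
grip_width: 0.581
grip_force: 0.0
```

{"op": "move_arm", "data": {
  "increments": "0 0 0 0 0 0 110;0 0 0 0 0 0 110;0 0 0 0 0 0 110;0 0 0 0 0 0 110;0 0 0 0 0 0 110;0 0 0 0 0 0 110;0 0 0 0 0 0 110;0 0 0 0 0 0 110"
}}

```text
time: 4.73
position: [0.5107, -0.0007, 0.1318]
tool_rot: [0.265, 3.13, 0.0]
ft_force: [-0.6, -0.2, 0.6]
grip_width: 0.567
grip_force: 0.0
```

```bash
python3 - <<'E'
from h import *
s=ctrl.get_state(); print(s["position"],R.from_rotvec(s["tool_rot"]).as_matrix().round(3).tolist(),s["ft_force"],s["joint_positions"],s["grip_width"])
im=ctrl.get_image("wrist"); save(im,"pics/w2.png")
print([(np.round(x["centre"],4),round(x["score"],2)) for x in ctrl.find_in("handle_grip",im)[:2]], proj(im,[[.5098,.0006,.113]]))
E
```

```text
[ 0.51067795 -0.00074995  0.1317861 ] [[-0.986, 0.168, 0.0], [0.168, 0.986, 0.0], [-0.0, 0.0, -1.0]] [-0.55191407 -0.19145871  0.59636381] [-0.41580847  0.08940886  0.3854228   1.92121394 -0.03704627  1.13734292
  1.38541178] 0.5672710517851586
[(array([0.5029, 0.0009, 0.1128]), 0.62)] [[318.95308776 232.69662405]]
```

View pics/w2.png

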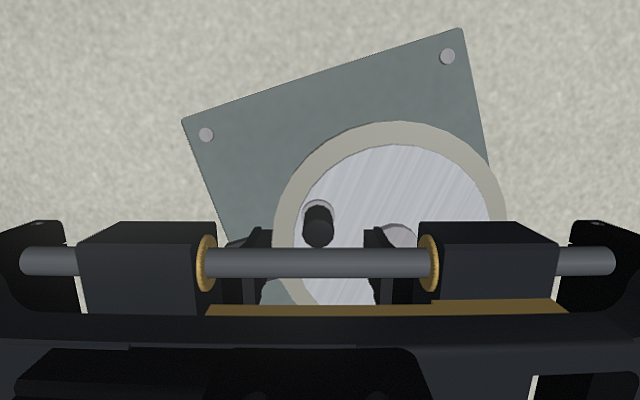

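The handle stands midway between the fingers at (318,225), where it should be. Descend and grip.

{"op": "move_arm", "data": {
  "increments": "-0.5 0.5 -8 0 0 0 110;0 0.5 -9 0 0 0 110;0 0 -9 0 0 0 110;0 0 -8 0 0 0 110;0 0 -7 0 0 0 110;0 0 -5 0 0 0 110;0 0 0 0 0 0 110;0 0 0 0 0 0 110"
}}

```text
time: 5.5
position: [0.5097, 0.0001, 0.0852]
tool_rot: [-0.266, -3.13, 0.0]
ft_force: [-0.3, 0.5, 0.7]
grip_width: 0.57
grip_force: 0.0
```

{"op": "move_arm", "data": {
  "increments": "0 0 0 0 0 0 150;0 0 0 0 0 0 190;0 0 0 0 0 0 230;0 0 0 0 0 0 230;0 0 0 0 0 0 230;0 0 0 0 0 0 230;0 0 0 0 0 0 230;0 0 0 0 0 0 230",
  "grip_force": 14
}}

```text
time: 6.17
position: [0.5099, -0.0001, 0.0858]
tool_rot: [0.266, 3.13, -0.0]
ft_force: [-0.9, -1.3, 1.8]
grip_width: 0.223
grip_force: 14.0
```

```bash
cat > st.py <<'E'
from h import *
s=ctrl.get_state(); C=np.array([.5428,.0504]); d=s["position"][:2]-C; a=np.arctan2(d[1],d[0]); f=np.array(s["ft_force"])
print("t",round(s["time"],2),"pos",np.round(s["position"],4),"r",np.linalg.norm(d).round(4),"ang",np.degrees(a).round(2)%360,"rad/tan/z F",np.round([f[0]*np.cos(a)+f[1]*np.sin(a),-f[0]*np.sin(a)+f[1]*np.cos(a),f[2]],1),"grip",s["grip_width"],s["grip_force"])
E
python3 st.py
```

```text
t 6.17 pos [ 5.099e-01 -1.000e-04  8.580e-02] r 0.0603 ang 236.95999999999998 rad/tan/z F [ 1.6 -0.   1.8] grip 0.2232274479167326 13.999978385400027
```

```bash
cat > arc.py <<'E'
import sys,numpy as np
a,b,n=float(sys.argv[1]),float(sys.argv[2]),int(sys.argv[3]); t=np.radians(np.linspace(a,b,n+1)); p=np.round(60*np.c_[np.cos(t),np.sin(t)],1); d=np.diff(p,axis=0)
for k in range(0,n,8): print(";".join("%.1f %.1f 0 0 0 0 230"%tuple(r) for r in d[k:k+8]))
E
python3 arc.py 236.9 296.9 24
python3 - <<'E'
from rim import *
im=dict(np.load("pics/w1.npz")); im={k:(v if v.ndim else v.item()) for k,v in im.items()}
th=np.radians(np.arange(240,340,.5)); c=np.array([.5428,.0504]); red=lambda u:u[...,0]-.6*u[...,2]
rr=edge(im,c,.066,np.arange(.080,.102,.0005),th,red); e=np.clip(rr-.0902,0,None)*(rr>.0905); d=np.degrees(th)
for lo,hi in((250,290),(305,335)):
    m=(d>lo)&(d<hi); q=np.polyfit(d[m&(rr>.0905)],rr[m&(rr>.0905)],2); print((d*e)[m].sum()/e[m].sum(),-q[1]/2/q[0],d[m&(rr>.0912)][[0,-1]])
# pointer: dark/bright profile over rim top at several radii, z=.076
th=np.radians(np.arange(-4,22,.5))
for r in(.092,.10,.11,.12):
    u=unwrap(im,c,.076,np.array([r]),th)[:,0].mean(1); m=np.median(u); w=abs(u-m)*(abs(u-m)>.35*abs(u-m).max()); print(r,(np.degrees(th)*w).sum()/w.sum(),np.round(u[::3]).tolist())
k=ctrl.find_in
E
```

```text
2.3 -1.3 0 0 0 0 230;2.2 -1.3 0 0 0 0 230;2.4 -1.2 0 0 0 0 230;2.4 -1.1 0 0 0 0 230;2.4 -1.0 0 0 0 0 230;2.5 -0.8 0 0 0 0 230;2.5 -0.8 0 0 0 0 230;2.5 -0.6 0 0 0 0 230
2.6 -0.6 0 0 0 0 230;2.5 -0.4 0 0 0 0 230;2.6 -0.3 0 0 0 0 230;2.7 -0.2 0 0 0 0 230;2.6 -0.1 0 0 0 0 230;2.6 0.0 0 0 0 0 230;2.6 0.2 0 0 0 0 230;2.6 0.2 0 0 0 0 230
2.6 0.4 0 0 0 0 230;2.6 0.5 0 0 0 0 230;2.5 0.6 0 0 0 0 230;2.5 0.7 0 0 0 0 230;2.5 0.8 0 0 0 0 230;2.5 0.9 0 0 0 0 230;2.4 1.1 0 0 0 0 230;2.3 1.1 0 0 0 0 230
270.5652195397715 270.56705331684515 [262.  279.5]
320.639830945502 320.691553233135 [315.5 325.5]
0.092 7.986899106036379 [106.0, 106.0, 106.0, 106.0, 106.0, 101.0, 106.0, 131.0, 132.0, 129.0, 110.0, 106.0, 105.0, 106.0, 106.0, 105.0, 104.0, 104.0]
0.1 7.87896259350825 [104.0, 104.0, 104.0, 104.0, 106.0, 106.0, 101.0, 125.0, 132.0, 117.0, 106.0, 106.0, 105.0, 105.0, 105.0, 106.0, 107.0, 106.0]
0.11 7.9270356756282085 [105.0, 105.0, 104.0, 104.0, 104.0, 105.0, 102.0, 124.0, 131.0, 118.0, 106.0, 106.0, 105.0, 105.0, 104.0, 104.0, 105.0, 104.0]
0.12 7.776011482307262 [89.0, 91.0, 91.0, 92.0, 93.0, 93.0, 89.0, 115.0, 131.0, 106.0, 95.0, 94.0, 94.0, 93.0, 93.0, 94.0, 103.0, 104.0]
```

{"op": "move_arm", "data": {
  "increments": "2.3 -1.3 0 0 0 0 230;2.2 -1.3 0 0 0 0 230;2.4 -1.2 0 0 0 0 230;2.4 -1.1 0 0 0 0 230;2.4 -1.0 0 0 0 0 230;2.5 -0.8 0 0 0 0 230;2.5 -0.8 0 0 0 0 230;2.5 -0.6 0 0 0 0 230"
}}

```text
time: 6.83
position: [0.5271, -0.0077, 0.0857]
tool_rot: [-0.265, -3.125, -0.001]
ft_force: [-6.8, 0.5, 7.1]
grip_width: 0.227
grip_force: 14.0
```

```bash
python3 st.py
```

```text
t 6.83 pos [ 0.5271 -0.0077  0.0857] r 0.0602 ang 254.88 rad/tan/z F [ 1.3 -6.7  7.1] grip 0.2269832407183157 13.99992088554427
```

{"op": "move_arm", "data": {
  "increments": "2.6 -0.6 0 0 0 0 230;2.5 -0.4 0 0 0 0 230;2.6 -0.3 0 0 0 0 230;2.7 -0.2 0 0 0 0 230;2.6 -0.1 0 0 0 0 230;2.6 0.0 0 0 0 0 230;2.6 0.2 0 0 0 0 230;2.6 0.2 0 0 0 0 230"
}}

```text
time: 7.5
position: [0.548, -0.0094, 0.0857]
tool_rot: [-0.266, -3.126, 0.0]
ft_force: [-6.5, -0.2, 8.3]
grip_width: 0.227
grip_force: 14.0
```

```bash
python3 st.py
```

```text
t 7.5 pos [ 0.548  -0.0094  0.0857] r 0.06 ang 274.98 rad/tan/z F [-0.4 -6.5  8.3] grip 0.2267739815905386 13.999915507156402
```

{"op": "move_arm", "data": {
  "increments": "2.6 0.4 0 0 0 0 230;2.6 0.5 0 0 0 0 230;2.5 0.6 0 0 0 0 230;2.5 0.7 0 0 0 0 230;2.5 0.8 0 0 0 0 230;2.5 0.9 0 0 0 0 230;2.4 1.1 0 0 0 0 230;2.3 1.1 0 0 0 0 230"
}}

```text
time: 8.17
position: [0.5682, -0.0038, 0.0857]
tool_rot: [-0.266, -3.126, 0.001]
ft_force: [-7.1, -1.9, 6.7]
grip_width: 0.218
grip_force: 14.0
```

```bash
python3 st.py; python3 arc.py 296.9 328.9 24
```

```text
t 8.17 pos [ 0.5682 -0.0038  0.0857] r 0.0598 ang 295.09000000000003 rad/tan/z F [-1.3 -7.3  6.7] grip 0.21786678130998255 13.999781718011945
1.3 0.6 0 0 0 0 230;1.2 0.7 0 0 0 0 230;1.2 0.7 0 0 0 0 230;1.2 0.7 0 0 0 0 230;1.2 0.8 0 0 0 0 230;1.1 0.8 0 0 0 0 230;1.2 0.8 0 0 0 0 230;1.1 0.8 0 0 0 0 230
1.1 0.9 0 0 0 0 230;1.1 0.9 0 0 0 0 230;1.0 0.9 0 0 0 0 230;1.0 0.9 0 0 0 0 230;1.1 1.0 0 0 0 0 230;0.9 1.0 0 0 0 0 230;1.0 1.0 0 0 0 0 230;1.0 1.0 0 0 0 0 230
0.9 1.1 0 0 0 0 230;0.9 1.1 0 0 0 0 230;0.8 1.1 0 0 0 0 230;0.9 1.1 0 0 0 0 230;0.8 1.1 0 0 0 0 230;0.8 1.2 0 0 0 0 230;0.7 1.1 0 0 0 0 230;0.8 1.2 0 0 0 0 230
```

{"op": "move_arm", "data": {
  "increments": "1.3 0.6 0 0 0 0 230;1.2 0.7 0 0 0 0 230;1.2 0.7 0 0 0 0 230;1.2 0.7 0 0 0 0 230;1.2 0.8 0 0 0 0 230;1.1 0.8 0 0 0 0 230;1.2 0.8 0 0 0 0 230;1.1 0.8 0 0 0 0 230"
}}

```text
time: 8.83
position: [0.5775, 0.0017, 0.0857]
tool_rot: [-0.267, -3.126, 0.002]
ft_force: [-7.1, -1.7, 7.1]
grip_width: 0.222
grip_force: 14.0
```

```bash
python3 st.py
```

```text
t 8.83 pos [0.5775 0.0017 0.0857] r 0.0597 ang 305.46 rad/tan/z F [-2.7 -6.7  7.1] grip 0.2224822476801248 14.00000212714076
```

{"op": "move_arm", "data": {
  "increments": "1.1 0.9 0 0 0 0 230;1.1 0.9 0 0 0 0 230;1.0 0.9 0 0 0 0 230;1.0 0.9 0 0 0 0 230;1.1 1.0 0 0 0 0 230;0.9 1.0 0 0 0 0 230;1.0 1.0 0 0 0 0 230;1.0 1.0 0 0 0 0 230"
}}

```text
time: 9.5
position: [0.5856, 0.0089, 0.0857]
tool_rot: [-0.267, -3.126, 0.003]
ft_force: [-6.3, -2.2, 7.4]
grip_width: 0.226
grip_force: 14.0
```

```bash
python3 st.py
```

```text
t 9.5 pos [0.5856 0.0089 0.0857] r 0.0597 ang 315.88 rad/tan/z F [-3.  -6.   7.4] grip 0.225838844280978 14.000042045954615
```

{"op": "move_arm", "data": {
  "increments": "0.9 1.1 0 0 0 0 230;0.9 1.1 0 0 0 0 230;0.8 1.1 0 0 0 0 230;0.9 1.1 0 0 0 0 230;0.8 1.1 0 0 0 0 230;0.8 1.2 0 0 0 0 230;0.7 1.1 0 0 0 0 230;0.8 1.2 0 0 0 0 230"
}}

```text
time: 10.17
position: [0.5909, 0.0152, 0.0857]
tool_rot: [-0.269, -3.123, 0.008]
ft_force: [-9.9, -7.8, 9.9]
grip_width: 0.225
grip_force: 14.0
```

```bash
python3 st.py; python3 arc.py 329 335 6;  python3 arc.py 329 337 8
python3 - <<'E'
from h import *
im=ctrl.get_image("wrist"); save(im,"pics/w3.png"); np.savez("pics/w3.npz",**im)
E
```

```text
t 10.17 pos [0.5909 0.0152 0.0857] r 0.0596 ang 323.79 rad/tan/z F [ -3.4 -12.2   9.9] grip 0.22508219267464166 14.001345679862425
0.6 0.9 0 0 0 0 230;0.5 0.9 0 0 0 0 230;0.5 0.9 0 0 0 0 230;0.5 1.0 0 0 0 0 230;0.4 0.9 0 0 0 0 230;0.5 0.9 0 0 0 0 230
0.6 0.9 0 0 0 0 230;0.5 0.9 0 0 0 0 230;0.5 0.9 0 0 0 0 230;0.5 1.0 0 0 0 0 230;0.4 0.9 0 0 0 0 230;0.5 0.9 0 0 0 0 230;0.4 1.0 0 0 0 0 230;0.4 1.0 0 0 0 0 230
```

View pics/w3.png

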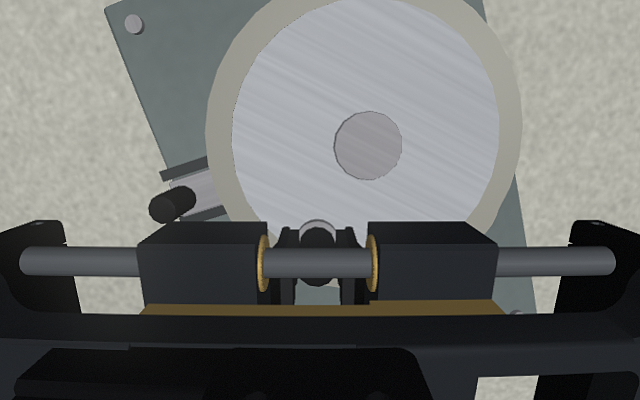

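The fingers still hold the handle at (318,240). The tangential load rose from 6.5 N to 12 N, so the disc is climbing the highest spot, as predicted. I creep on.

{"op": "move_arm", "data": {
  "increments": "0.6 0.9 0 0 0 0 230;0.5 0.9 0 0 0 0 230;0.5 0.9 0 0 0 0 230;0.5 1.0 0 0 0 0 230;0.4 0.9 0 0 0 0 230;0.2 0.5 0 0 0 0 230;0 0 0 0 0 0 230;0 0 0 0 0 0 230"
}}

```text
time: 10.88
position: [0.5943, 0.0203, 0.0857]
tool_rot: [-0.269, -3.125, 0.007]
ft_force: [-8.3, -7.8, 8.5]
grip_width: 0.218
grip_force: 14.0
```

```bash
python3 st.py
```

```text
t 10.88 pos [0.5943 0.0203 0.0857] r 0.0596 ang 329.65 rad/tan/z F [ -3.2 -11.    8.5] grip 0.21816995193505948 14.000234270934016
```

{"op": "move_arm", "data": {
  "increments": "0.2 0.5 0 0 0 0 230;0.2 0.5 0 0 0 0 230;0.2 0.5 0 0 0 0 230;0.2 0.5 0 0 0 0 230;0 0 0 0 0 0 230;0 0 0 0 0 0 230;0 0 0 0 0 0 230;0 0 0 0 0 0 230"
}}

```text
time: 11.55
position: [0.5955, 0.0224, 0.0857]
tool_rot: [-0.269, -3.125, 0.007]
ft_force: [-7.0, -6.9, 7.0]
grip_width: 0.221
grip_force: 14.0
```

```bash
python3 st.py
```

```text
t 11.55 pos [0.5955 0.0224 0.0857] r 0.0597 ang 331.98 rad/tan/z F [-3.  -9.4  7. ] grip 0.22121475035600607 14.000143292360008
```

{"op": "move_arm", "data": {
  "increments": "0.2 0.5 0 0 0 0 230;0.2 0.5 0 0 0 0 230;0.2 0.5 0 0 0 0 230;0 0 0 0 0 0 230;0 0 0 0 0 0 230;0 0 0 0 0 0 230;0 0 0 0 0 0 230;0 0 0 0 0 0 230"
}}

```text
time: 12.22
position: [0.5963, 0.0242, 0.0857]
tool_rot: [-0.269, -3.126, 0.007]
ft_force: [-6.4, -6.3, 7.2]
grip_width: 0.23
grip_force: 14.0
```

```bash
python3 st.py
```

```text
t 12.22 pos [0.5963 0.0242 0.0857] r 0.0596 ang 333.88 rad/tan/z F [-2.9 -8.4  7.2] grip 0.22995555455402797 14.000029095914215
```

{"op": "move_arm", "data": {
  "increments": "0.2 0.4 0 0 0 0 230;0 0 0 0 0 0 230;0 0 0 0 0 0 230;0 0 0 0 0 0 230;-0.4 -0.8 0 0 0 0 230;-0.4 -0.8 0 0 0 0 230;0 0 0 0 0 0 230;0 0 0 0 0 0 230"
}}

```text
time: 12.88
position: [0.5965, 0.0245, 0.0857]
tool_rot: [-0.268, -3.128, 0.004]
ft_force: [-4.7, -5.1, 4.6]
grip_width: 0.228
grip_force: 14.0
```

```bash
python3 st.py
```

```text
t 12.88 pos [0.5965 0.0245 0.0857] r 0.0596 ang 334.27 rad/tan/z F [-2.  -6.6  4.6] grip 0.22783290384419447 13.999651407357305
```

{"op": "move_arm", "data": {
  "increments": "-0.3 -0.7 0 0 0 0 230;-0.3 -0.7 0 0 0 0 230;-0.3 -0.7 0 0 0 0 230;0 0 0 0 0 0 230;0 0 0 0 0 0 230;0 0 0 0 0 0 230;0 0 0 0 0 0 230;0 0 0 0 0 0 230"
}}

```text
time: 13.55
position: [0.5965, 0.0245, 0.0857]
tool_rot: [-0.266, -3.13, 0.001]
ft_force: [-4.1, -2.0, 4.9]
grip_width: 0.221
grip_force: 14.0
```

```bash
python3 st.py
```

```text
t 13.55 pos [0.5965 0.0245 0.0857] r 0.0596 ang 334.22 rad/tan/z F [-2.8 -3.6  4.9] grip 0.2212310907939936 14.000461909454316
```

Nearly relieved. Ease off a little more, open, and lift clear.

{"op": "move_arm", "data": {
  "increments": "-0.3 -0.7 0 0 0 0 230;-0.3 -0.7 0 0 0 0 230;0 0 0 0 0 0 230;0 0 0 0 0 0 230;0 0 0 0 0 0 190;0 0 0 0 0 0 150;0 0 0 0 0 0 110;0 0 0 0 0 0 110"
}}

```text
time: 14.22
position: [0.5961, 0.0233, 0.0852]
tool_rot: [0.266, 3.13, -0.0]
ft_force: [0.5, -0.0, 0.1]
grip_width: 0.402
grip_force: 0.0
```

{"op": "move_arm", "data": {
  "increments": "0 0 0 0 0 0 110;0 0 5 0 0 0 110;0 0 10 0 0 0 110;0 0 15 0 0 0 110;2 4 20 0 0 2 110;2 6 25 0 0 3 110;2 7 30 0 0 3 110;2 7 30 0 0 2 110"
}}

```text
time: 14.88
position: [0.604, 0.0473, 0.2227]
tool_rot: [-0.011, 3.141, 0.0]
ft_force: [0.7, -1.0, -0.4]
grip_width: 0.565
grip_force: 0.0
```

```bash
python3 st.py; cat > chk.py <<'E'
from rim import *
import sys
im=ctrl.get_image("wrist"); save(im,sys.argv[1]+".png"); np.savez(sys.argv[1]+".npz",**im)
th=np.radians(np.arange(0,360,2.)); c=np.array([.5428,.0504])
for k in range(2):
    rr=edge(im,c,.072,np.arange(.064,.084,.0005),th,lambda u:u[...,2]); c,r,e,m=fit(c,rr,th)
print("c",c,r,m.sum())
th=np.radians(np.arange(-80,60,.5)); d=np.degrees(th)
rr=edge(im,c,.066,np.arange(.080,.102,.0005),th,lambda u:u[...,0]-.6*u[...,2])
print([(x,y) for x,y in zip(d[::4],(rr*1e3).round(1)[::4]) if -20<x<75])
t2=np.radians(np.arange(0,16,.25))
for r in(.10,.11):
    u=unwrap(im,c,.076,np.array([r]),t2)[:,0].mean(1); mm=np.median(u); w=np.clip(u-mm,0,None); w*=w>.35*w.max(); print("ptr",r,(np.degrees(t2)*w).sum()/w.sum())
print("handle",[(np.round(x["centre"],4),round(x["score"],2)) for x in ctrl.find_in("handle_grip",im)[:1]],"knob",[(np.round(x["centre"],4),round(x["score"],2)) for x in ctrl.find_in("brake_grip",im)[:1]])
E
python3 chk.py pics/w4
```

```text
t 14.88 pos [0.604  0.0473 0.2227] r 0.0612 ang 357.1 rad/tan/z F [ 0.7 -0.9 -0.4] grip 0.5647440761492625 0.0
c [0.54279814 0.05035845] 0.0731408155064287 173
[(np.float64(-18.0), np.float64(89.7)), (np.float64(-16.0), np.float64(89.9)), (np.float64(-14.0), np.float64(90.0)), (np.float64(-12.000000000000002), np.float64(89.5)), (np.float64(-10.0), np.float64(89.7)), (np.float64(-8.0), np.float64(89.4)), (np.float64(-6.000000000000001), np.float64(89.8)), (np.float64(-4.0), np.float64(90.1)), (np.float64(-2.0), np.float64(90.7)), (np.float64(0.0), np.float64(92.5)), (np.float64(2.0), np.float64(92.8)), (np.float64(4.0), np.float64(93.8)), (np.float64(6.000000000000001), np.float64(86.5)), (np.float64(8.0), np.float64(85.8)), (np.float64(10.0), np.float64(92.9)), (np.float64(12.000000000000002), np.float64(93.5)), (np.float64(14.0), np.float64(92.3)), (np.float64(16.0), np.float64(91.6)), (np.float64(18.0), np.float64(90.5)), (np.float64(20.0), np.float64(90.1)), (np.float64(22.0), np.float64(89.5)), (np.float64(24.000000000000004), np.float64(89.4)), (np.float64(26.0), np.float64(89.6)), (np.float64(28.0), np.float64(90.0)), (np.float64(29.999999999999996), np.float64(89.9)), (np.float64(32.0), np.float64(90.0)), (np.float64(34.0), np.float64(89.4)), (np.float64(36.0), np.float64(89.6)), (np.float64(38.0), np.float64(89.9)), (np.float64(40.0), np.float64(89.8)), (np.float64(42.0), np.float64(90.0)), (np.float64(44.0), np.float64(89.7)), (np.float64(46.0), np.float64(89.7)), (np.float64(48.00000000000001), np.float64(89.9)), (np.float64(50.0), np.float64(90.7)), (np.float64(52.0), np.float64(90.9)), (np.float64(54.0), np.float64(91.5)), (np.float64(56.0), np.float64(92.1)), (np.float64(58.00000000000001), np.float64(91.8))]
ptr 0.1 7.8626163440132135
ptr 0.11 7.795445402647637
handle [(array([0.5921, 0.0247, 0.1119]), 0.84)] knob [(array([ 0.5567, -0.0611,  0.0412]), 0.82)]
```

View pics/w4.png

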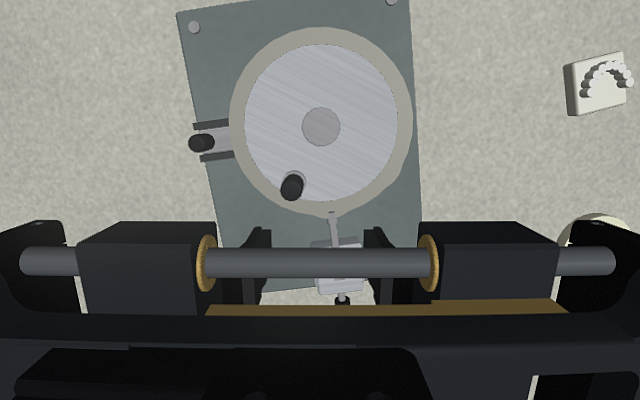

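The handle is at (292,187), the disc stayed put, and the highest spot's bulge lies under the pointer at (332,213). I measure its offset by template matching, and the brake knob's position.

```bash
cat > reg.py <<'E'
from rim import *
from scipy.ndimage import gaussian_filter1d as g
import sys
L=lambda f:{k:(v if v.ndim else v.item()) for k,v in np.load(f).items()}
c=np.array([.5428,.0504]); R_=np.arange(.080,.102,.0005); red=lambda u:u[...,0]-.6*u[...,2]
a0=np.arange(245,345,.25); p0=g(edge(L("pics/w1.npz"),c,.066,R_,np.radians(a0),red),3)
a1=np.arange(-20,80,.25); im=L(sys.argv[1]); p1=edge(im,c,.066,R_,np.radians(a1),red)
m=((a1<4)|(a1>11))&(p1>.0885)
s=np.arange(88,108,.05); e=[]
for x in s:
    q=np.interp(a1-x+360,a0,p0,left=.0898,right=.0898); e.append(np.minimum(abs(q-p1)[m],.002).mean())
print("rotation",s[np.argmin(e)],"err mm",min(e)*1e3,"-> bump at",s[np.argmin(e)]+270.57-360,"feeler 7.9")
E
python3 reg.py pics/w4.npz
python3 - <<'E'
from h import *
im={k:(v if v.ndim else v.item()) for k,v in np.load("pics/w4.npz").items()}
y=np.radians(7.9); k=np.array([.5428,.0504])+.122*np.array([np.sin(y),-np.cos(y)]); print(k,proj(im,[[*k,.073],[*k,.039]]))
g=im["frame"].max(2)<45; n,l,st,ce=cv2.connectedComponentsWithStats(g[100:170,170:250].astype(np.uint8)); print(st+[170,100,0,0,0],ce+[170,100])
E
```

```text
rotation 96.6999999999995 err mm 0.17395170983066055 -> bump at 7.269999999999527 feeler 7.9
[ 0.55956823 -0.07044215] [[195.56173104 143.57597335]
 [207.18102649 141.41267741]]
[[ 170  100   80   70 5486]
 [ 189  134   25   17   99]
 [ 205  137    1    1    1]
 [ 207  138    1    1    1]
 [ 207  140    1    1    1]
 [ 205  142    1    1    1]
 [ 205  144    1    2    2]
 [ 190  147    5    4    5]
 [ 196  151    4    1    4]] [[209.60772876 134.35964273]
 [205.13131313 140.50505051]
 [205.         137.        ]
 [207.         138.        ]
 [207.         140.        ]
 [205.         142.        ]
 [205.         144.5       ]
 [192.         148.6       ]
 [197.5        151.        ]]
```

The highest spot is within about 0.6° (1 mm) of the feeler, and the brake knob is where the geometry predicts. Next I shut the fingers and go to the outer side of the knob.

{"op": "move_arm", "data": {
  "increments": "-4 -18 0 0 0 1 150;-5 -20 0 0 0 1 255;-5 -21 0 0 0 1 255;-5 -21 0 0 0 1 255;-5 -21 0 0 0 1 255;-5 -21 0 0 0 1 255;-5 -21 0 0 0 1 255;-4 -19 0 0 0 1 255"
}}

```text
time: 15.7
position: [0.5648, -0.1165, 0.22]
tool_rot: [0.226, -3.132, 0.0]
ft_force: [0.8, 0.5, 0.3]
grip_width: 0.059
grip_force: 0.0
```

{"op": "move_arm", "data": {
  "increments": "0 0 -10 0 0 0 255;0 0 -20 0 0 0 255;0 0 -22 0 0 0 255;0 0 -22 0 0 0 255;0 0 -22 0 0 0 255;0 0 -20 0 0 0 255;0 0 -10 0 0 0 255;0 0 0 0 0 0 255"
}}

```text
time: 16.37
position: [0.5637, -0.1138, 0.0914]
tool_rot: [0.227, -3.128, -0.002]
ft_force: [-0.6, -0.3, -0.2]
grip_width: 0.006
grip_force: 0.0
```

```bash
cat > bk.py <<'E'
from h import *
s=ctrl.get_state(); y=np.radians(7.9); c=np.array([.5428,.0504]); d=s["position"][:2]-c; f=s["ft_force"]
print(round(s["time"],2),np.round(s["position"],4),"stand x,y mm",(1e3*d@[np.cos(y),np.sin(y)]).round(1),(1e3*d@[-np.sin(y),np.cos(y)]).round(1),"F",np.round(f,1),"rot",np.round(s["tool_rot"],3),"w",s["grip_width"])
E
python3 bk.py
```

```text
16.37 [ 0.5637 -0.1138  0.0914] stand x,y mm -1.9 -165.5 F [-0.6 -0.3 -0.2] rot [ 2.270e-01 -3.128e+00 -2.000e-03] w 0.005678098977141923
```

{"op": "move_arm", "data": {
  "increments": "0.5 0 -10 0 0 0 255;0.5 0 -10 0 0 0 255;0.5 0 -9 0 0 0 255;0.5 0 -7 0 0 0 255;0 0 0 0 0 0 255;-0.7 5 0 0 0 0 255;-0.7 5 0 0 0 0 255;0 0 0 0 0 0 255"
}}

```text
time: 17.03
position: [0.5671, -0.1029, 0.0591]
tool_rot: [-0.23, 3.132, 0.002]
ft_force: [-0.7, -0.2, 0.1]
grip_width: 0.01
grip_force: 0.0
```

```bash
python3 bk.py
python3 - <<'E'
from h import *
im=ctrl.get_image("wrist"); save(im,"pics/w5.png")
E
```

```text
17.03 [ 0.5671 -0.1029  0.0591] stand x,y mm 3.0 -155.2 F [-0.7 -0.2  0.1] rot [-2.300e-01  3.132e+00  2.000e-03] w 0.009830853884672986
```

View pics/w5.png

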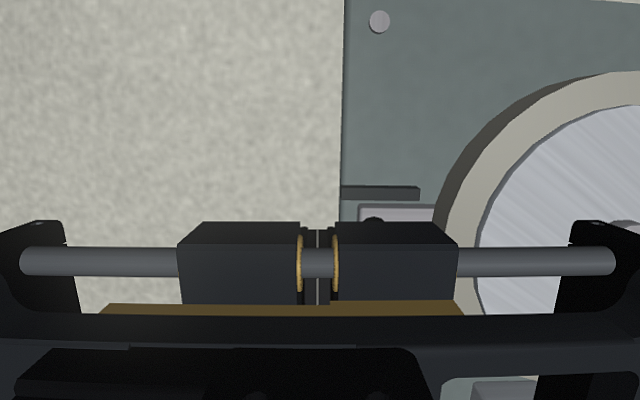

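The knob's top shows at (373,222), to the +y side of the shut fingers. Push along the stand's +y.

{"op": "move_arm", "data": {
  "increments": "-0.8 0 -1 0 0 0 255;-0.8 0 -1 0 0 0 255;-0.3 2 -1 0 0 0 255;-0.3 2 0 0 0 0 255;-0.3 2 0 0 0 0 255;-0.3 2 0 0 0 0 255;-0.3 2 0 0 0 0 255;0 0 0 0 0 0 255"
}}

```text
time: 17.75
position: [0.5636, -0.0939, 0.0556]
tool_rot: [0.228, -3.133, -0.001]
ft_force: [0.0, 1.0, 0.6]
grip_width: 0.009
grip_force: 0.0
```

```bash
python3 bk.py
```

```text
17.75 [ 0.5636 -0.0939  0.0556] stand x,y mm 0.8 -145.8 F [0.  1.  0.6] rot [ 2.280e-01 -3.133e+00 -1.000e-03] w 0.00946208353332589
```

{"op": "move_arm", "data": {
  "increments": "-0.3 2 0 0 0 0 255;-0.3 2 0 0 0 0 255;-0.3 2 0 0 0 0 255;0 1 0 0 0 0 255;0 0 0 0 0 0 255;0 0 0 0 0 0 255;0 0 0 0 0 0 255;0 0 0 0 0 0 255"
}}

```text
time: 18.42
position: [0.5627, -0.0883, 0.0556]
tool_rot: [-0.226, 3.133, -0.001]
ft_force: [-0.3, -2.8, 0.2]
grip_width: 0.003
grip_force: 1.4
```

```bash
python3 bk.py
```

```text
18.42 [ 0.5627 -0.0883  0.0556] stand x,y mm 0.6 -140.1 F [-0.3 -2.8  0.2] rot [-2.260e-01  3.133e+00 -1.000e-03] w 0.0034700331258794483
```

{"op": "move_arm", "data": {
  "increments": "-0.2 1.5 0 0 0 0 255;-0.2 1.5 0 0 0 0 255;-0.2 1.5 0 0 0 0 255;-0.2 1.5 0 0 0 0 255;-0.2 1.5 0 0 0 0 255;-0.2 1.5 0 0 0 0 255;0 0 0 0 0 0 255;0 0 0 0 0 0 255"
}}

```text
time: 19.08
position: [0.5613, -0.0781, 0.0556]
tool_rot: [0.228, -3.133, -0.001]
ft_force: [-0.4, -3.5, 0.7]
grip_width: 0.009
grip_force: 1.5
```

```bash
python3 bk.py
```

```text
19.08 [ 0.5613 -0.0781  0.0556] stand x,y mm 0.7 -129.9 F [-0.4 -3.5  0.7] rot [ 2.280e-01 -3.133e+00 -1.000e-03] w 0.009477344374288899
```

{"op": "move_arm", "data": {
  "increments": "-0.2 1 0 0 0 0 255;-0.1 1 0 0 0 0 255;-0.1 1 0 0 0 0 255;-0.1 1 0 0 0 0 255;0 0 0 0 0 0 255;0 0 0 0 0 0 255;0 0 0 0 0 0 255;0 0 0 0 0 0 255"
}}

```text
time: 19.75
position: [0.5608, -0.0745, 0.0556]
tool_rot: [0.227, -3.133, -0.0]
ft_force: [-0.8, -3.6, 1.1]
grip_width: 0.003
grip_force: 1.8
```

```bash
python3 bk.py
```

```text
19.75 [ 0.5608 -0.0745  0.0556] stand x,y mm 0.7 -126.2 F [-0.8 -3.6  1.1] rot [ 0.227 -3.133 -0.   ] w 0.002961682870034106
```

Not home yet, since the force is still only the sliding force. Keep going until it rises.

{"op": "move_arm", "data": {
  "increments": "-0.1 1 0 0 0 0 255;-0.1 1 0 0 0 0 255;0 0 0 0 0 0 255;0 0 0 0 0 0 255;0 0 0 0 0 0 255;0 0 0 0 0 0 255;0 0 0 0 0 0 255;0 0 0 0 0 0 255"
}}

```text
time: 20.42
position: [0.5608, -0.0744, 0.0556]
tool_rot: [-0.226, 3.133, -0.003]
ft_force: [-0.0, -6.3, 0.8]
grip_width: 0.007
grip_force: 3.4
```

```bash
python3 bk.py
```

```text
20.42 [ 0.5608 -0.0744  0.0556] stand x,y mm 0.7 -126.1 F [-0.  -6.3  0.8] rot [-2.260e-01  3.133e+00 -3.000e-03] w 0.006751539740018461
```

{"op": "move_arm", "data": {
  "increments": "-0.1 1 0 0 0 0 255;-0.1 1 0 0 0 0 255;0 0 0 0 0 0 255;0 0 0 0 0 0 255;0 0 0 0 0 0 255;0 0 0 0 0 0 255;0 0 0 0 0 0 255;0 0 0 0 0 0 255"
}}

```text
time: 21.08
position: [0.5608, -0.0743, 0.0556]
tool_rot: [-0.224, 3.133, -0.007]
ft_force: [-0.3, -10.3, -0.3]
grip_width: 0.004
grip_force: 5.0
```

```bash
python3 bk.py
```

```text
21.08 [ 0.5608 -0.0743  0.0556] stand x,y mm 0.7 -126.0 F [ -0.3 -10.3  -0.3] rot [-0.224  3.133 -0.007] w 0.0035953265094765246
```

The slide has stopped while the force climbs. One firmer press to seat it, then back off and lift away.

{"op": "move_arm", "data": {
  "increments": "-0.1 1 0 0 0 0 255;-0.1 1 0 0 0 0 255;-0.1 1 0 0 0 0 255;0 0 0 0 0 0 255;0 0 0 0 0 0 255;0 0 0 0 0 0 255;0 0 0 0 0 0 255;0 0 0 0 0 0 255"
}}

```text
time: 21.75
position: [0.5608, -0.0742, 0.0557]
tool_rot: [-0.221, 3.132, -0.012]
ft_force: [1.3, -15.6, -1.4]
grip_width: 0.006
grip_force: 7.5
```

```bash
python3 bk.py
```

```text
21.75 [ 0.5608 -0.0742  0.0557] stand x,y mm 0.7 -125.9 F [  1.3 -15.6  -1.4] rot [-0.221  3.132 -0.012] w 0.006253740010124592
```

{"op": "move_arm", "data": {
  "increments": "0.5 -3 0 0 0 0 255;0.5 -5 0 0 0 0 255;1 -8 0 0 0 0 255;1 -8 0 0 0 0 255;0 -4 5 0 0 0 255;0 0 15 0 0 0 255;0 0 25 0 0 0 255;0 0 25 0 0 0 255"
}}

```text
time: 22.42
position: [0.5627, -0.0953, 0.126]
tool_rot: [0.227, -3.132, -0.001]
ft_force: [0.7, 0.0, -0.0]
grip_width: 0.002
grip_force: 0.0
```

{"op": "move_arm", "data": {
  "increments": "0 0 25 0 0 0 255;0 0 25 0 0 0 255;4 14 25 0 0 0 255;5 20 20 0 0 0 255;6 26 0 0 0 0 255;7 30 0 0 0 0 255;7 30 0 0 0 0 255;6 30 0 0 0 0 255"
}}

```text
time: 23.08
position: [0.5986, 0.0562, 0.2213]
tool_rot: [-0.227, 3.132, 0.002]
ft_force: [1.1, -0.0, -0.3]
grip_width: 0.003
grip_force: 0.0
```

```bash
python3 bk.py; python3 chk.py pics/w6 | grep -v float; python3 reg.py pics/w6.npz
python3 - <<'E'
from h import *
im={k:(v if v.ndim else v.item()) for k,v in np.load("pics/w6.npz").items()}
y=np.radians(7.9)
for r in(.122,.108):
    k=np.array([.5428,.0504])+r*np.array([np.sin(y),-np.cos(y)]); print(r,proj(im,[[*k,.073]]))
E
```

```text
23.08 [0.5986 0.0562 0.2213] stand x,y mm 56.1 -1.9 F [ 1.1 -0.  -0.3] rot [-2.270e-01  3.132e+00  2.000e-03] w 0.0034774963915174075
c [0.5427869  0.05034043] 0.07312411872775075 171
ptr 0.1 7.246648110857049
ptr 0.11 9.36586932473987
handle [(array([0.5937, 0.0276, 0.1133]), 0.8)] knob []
rotation 96.8999999999995 err mm 0.25256158844501925 -> bump at 7.469999999999459 feeler 7.9
0.122 [[191.38254686 131.19363202]]
0.108 [[205.88142819 131.20011682]]
```

View pics/w6.png

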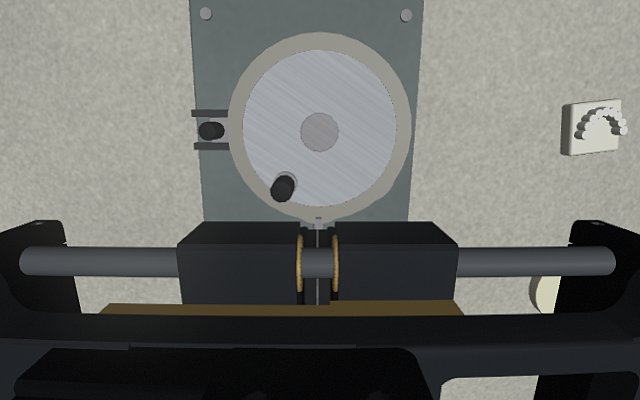

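The knob now stands at (206,131), which is where it should be at 14 mm of travel. The bulge is still under the pointer (about 7.5° against 7.9°), and the robot is clear of everything. I hand the job in.

```bash
python3 -c "
from bench import ctrl; print(ctrl.close_job())"
```

```text
the job is handed in; nothing more can be done
None
```

The disc's highest spot stands under the feeler, about 0.5° off by the camera. I let the handle go, then pushed the brake home until it stopped. Nothing lying around was touched, and I handed the job in at 23 s of the 72 s allowed.

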